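# Find the fence gap with gauge leaves

### The job

Find out which gauge leaf fits the gap between the saw fence and the sprung shoe: starting with the thinnest, lower the leaves nose first into the gap one after another, next thicker each time, and hang each one that sits loose back on the rack. Push the first leaf that is held snugly all the way down to the bench and leave it standing there on its own, the other three hanging on the rack. Work gently: never ram the fence, never force the shoe back with a leaf a size too thick, never put the thickest leaf in (a thinner one always binds), and leave everything else on the bench alone.

Things in the scene. Friction and masses are not known exactly. Their poses are not given: they have to be found in the camera images.
- fence: Saw fence, fixed: aluminium block 80 mm long (x), 26 thick, 55 tall, bolted foot behind (+y). Origin: on the bench, mid-length, in the plane of its working face (y = 0), which faces -y: upright to 35 mm height, then receding 7 mm up to the top at 55 mm as a lead-in. The gap lies on the -y side, runs along x, is open above and down to the bench. z is up.
- shoe (a joint): Sprung wooden shoe facing the fence across the gap: 80 mm long, 14 thick, 55 tall, same lead-in, on a grey fixed unit. Value: metres pushed back from its stop, away from the fence (-y); 0 at rest whatever the gap; up to 0.016. Spring: 4 N at rest plus 0.5 N per mm. The gap at rest is unknown, 5 to 13.5 mm, even over the whole face; this value does not show it.
- rack: Leaf rack, fixed: two steel rails along y, 270 mm long, 10 wide, centred at x = +-30 mm (50 clear between), tops 80 mm above the bench, over a plywood board 110 x 280 mm. Leaves hang by their ears, blade between the rails, thickness along y, nose 10 mm above the bench, about 62 mm apart, in any order; a leaf may hang anywhere along them. Origin: on the bench, mid-board; z up.
- leaf8: Gauge leaf, the thinnest of four: plain aluminium T-shaped plate 8 mm thick (along y), about 92 g. Blade 36 mm wide (x), from the nose to 70 mm up; the nose edge is fully rounded (4 mm radius). Head 80 mm wide (x), 8 thick, from 70 to 100 mm above the nose; its 22 mm ears overhang the blade at both ends. Origin: middle of the bottom of the nose; z up to the head.
- leaf12: Gauge leaf, the second thinnest of four: plain aluminium T-shaped plate 12 mm thick (along y), about 138 g. Blade 36 mm wide (x), from the nose to 70 mm up; the nose edge is fully rounded (6 mm radius). Head 80 mm wide (x), 12 thick, from 70 to 100 mm above the nose; its 22 mm ears overhang the blade at both ends. Origin: middle of the bottom of the nose; z up to the head.
- leaf16: Gauge leaf, the second thickest of four: plain aluminium T-shaped plate 16 mm thick (along y), about 184 g. Blade 36 mm wide (x), from the nose to 70 mm up; the nose edge is fully rounded (8 mm radius). Head 80 mm wide (x), 16 thick, from 70 to 100 mm above the nose; its 22 mm ears overhang the blade at both ends. Origin: middle of the bottom of the nose; z up to the head.
- leaf20: Gauge leaf, the thickest of four: plain aluminium T-shaped plate 20 mm thick (along y), about 230 g. Blade 36 mm wide (x), from the nose to 70 mm up; the nose edge is fully rounded (10 mm radius). Head 80 mm wide (x), 20 thick, from 70 to 100 mm above the nose; its 22 mm ears overhang the blade at both ends. Origin: middle of the bottom of the nose; z up to the head.
- tape: Bystander: black tape measure, 70 x 40 x 65 mm, loose. Origin under its middle.
- jar: Bystander: glass jar, 60 mm across, 85 mm tall, loose. Origin under its middle.
- driver: Bystander: screwdriver lying on the bench, loose.
- spanner: Bystander: spanner lying on the bench, loose.
- offcut: Bystander: wooden offcut 120 x 45 x 20 mm, loose. Origin under its middle.
- mug: Bystander: mug 80 mm across, 90 mm tall, loose. Origin under its middle.

How it is judged:
On the way, in this order (a step that is already met when the one before it is completed fails the run):
1. the thinnest leaf is tried first, before the others have left the rack: its nose is well down in the gap (x of leaf8 in the frame of fence between -0.02 and 0.02 m and y of leaf8 in the frame of fence between -0.025 and 0 m and height (world z) of leaf8 below 0.038 m and x of leaf12 in the frame of rack between -0.012 and 0.012 m and y of leaf12 in the frame of rack between -0.128 and 0.128 m and z of leaf12 in the frame of rack between 0.006 and 0.014 m and angle between each of leaf12, leaf16, leaf20's own z axis and vertical below 0.15 rad and x of leaf16 in the frame of rack between -0.012 and 0.012 m and y of leaf16 in the frame of rack between -0.128 and 0.128 m and z of leaf16 in the frame of rack between 0.006 and 0.014 m and x of leaf20 in the frame of rack between -0.012 and 0.012 m and y of leaf20 in the frame of rack between -0.128 and 0.128 m and z of leaf20 in the frame of rack between 0.006 and 0.014 m), for 0.05 s.
2. either the thinnest leaf binds and is pushed down to the bench, or it hangs on the rack again and the next thicker one is tried, before the two thickest have left the rack ((((x of leaf8 in the frame of fence between -0.02 and 0.02 m and y of leaf8 in the frame of fence between -0.025 and 0 m and height (world z) of leaf8 below 0.003 m) and contact force between leaf8 and fence above 0.6 N and linear speed of leaf8 below 0.02 m/s) or ((x of leaf12 in the frame of fence between -0.02 and 0.02 m and y of leaf12 in the frame of fence between -0.025 and 0 m and height (world z) of leaf12 below 0.03 m) and (x of leaf8 in the frame of rack between -0.012 and 0.012 m and y of leaf8 in the frame of rack between -0.128 and 0.128 m and z of leaf8 in the frame of rack between 0.006 and 0.014 m and angle between leaf8's own z axis and vertical below 0.15 rad))) and x of leaf16 in the frame of rack between -0.012 and 0.012 m and y of leaf16 in the frame of rack between -0.128 and 0.128 m and z of leaf16 in the frame of rack between 0.006 and 0.014 m and angle between each of leaf16, leaf20's own z axis and vertical below 0.15 rad and x of leaf20 in the frame of rack between -0.012 and 0.012 m and y of leaf20 in the frame of rack between -0.128 and 0.128 m and z of leaf20 in the frame of rack between 0.006 and 0.014 m), for 0.1 s.
At the end, for the whole second after the job is handed in: First leaf that binds stands at rest in the gap: nose within 3 mm of the bench, upright, over 0.6 N on the fence, shoe pushed back under 4.6 mm; the other three hang upright on the rack ((((x of leaf8 in the frame of fence between -0.02 and 0.02 m and y of leaf8 in the frame of fence between -0.025 and 0 m and height (world z) of leaf8 below 0.003 m) and (contact force between leaf8 and fence above 0.6 N and angle between leaf8's own z axis and vertical below 0.12 rad and linear speed of leaf8 below 0.02 m/s) and (x of leaf12 in the frame of rack between -0.012 and 0.012 m and y of leaf12 in the frame of rack between -0.128 and 0.128 m and z of leaf12 in the frame of rack between 0.006 and 0.014 m and angle between leaf12's own z axis and vertical below 0.15 rad) and (x of leaf16 in the frame of rack between -0.012 and 0.012 m and y of leaf16 in the frame of rack between -0.128 and 0.128 m and z of leaf16 in the frame of rack between 0.006 and 0.014 m and angle between leaf16's own z axis and vertical below 0.15 rad) and (x of leaf20 in the frame of rack between -0.012 and 0.012 m and y of leaf20 in the frame of rack between -0.128 and 0.128 m and z of leaf20 in the frame of rack between 0.006 and 0.014 m and angle between leaf20's own z axis and vertical below 0.15 rad)) or ((x of leaf12 in the frame of fence between -0.02 and 0.02 m and y of leaf12 in the frame of fence between -0.025 and 0 m and height (world z) of leaf12 below 0.003 m) and (contact force between leaf12 and fence above 0.6 N and angle between leaf12's own z axis and vertical below 0.12 rad and linear speed of leaf12 below 0.02 m/s) and (x of leaf8 in the frame of rack between -0.012 and 0.012 m and y of leaf8 in the frame of rack between -0.128 and 0.128 m and z of leaf8 in the frame of rack between 0.006 and 0.014 m and angle between leaf8's own z axis and vertical below 0.15 rad) and (x of leaf16 in the frame of rack between -0.012 and 0.012 m and y of leaf16 in the frame of rack between -0.128 and 0.128 m and z of leaf16 in the frame of rack between 0.006 and 0.014 m and angle between leaf16's own z axis and vertical below 0.15 rad) and (x of leaf20 in the frame of rack between -0.012 and 0.012 m and y of leaf20 in the frame of rack between -0.128 and 0.128 m and z of leaf20 in the frame of rack between 0.006 and 0.014 m and angle between leaf20's own z axis and vertical below 0.15 rad)) or ((x of leaf16 in the frame of fence between -0.02 and 0.02 m and y of leaf16 in the frame of fence between -0.025 and 0 m and height (world z) of leaf16 below 0.003 m) and (contact force between leaf16 and fence above 0.6 N and angle between leaf16's own z axis and vertical below 0.12 rad and linear speed of leaf16 below 0.02 m/s) and (x of leaf8 in the frame of rack between -0.012 and 0.012 m and y of leaf8 in the frame of rack between -0.128 and 0.128 m and z of leaf8 in the frame of rack between 0.006 and 0.014 m and angle between leaf8's own z axis and vertical below 0.15 rad) and (x of leaf12 in the frame of rack between -0.012 and 0.012 m and y of leaf12 in the frame of rack between -0.128 and 0.128 m and z of leaf12 in the frame of rack between 0.006 and 0.014 m and angle between leaf12's own z axis and vertical below 0.15 rad) and (x of leaf20 in the frame of rack between -0.012 and 0.012 m and y of leaf20 in the frame of rack between -0.128 and 0.128 m and z of leaf20 in the frame of rack between 0.006 and 0.014 m and angle between leaf20's own z axis and vertical below 0.15 rad))) and value of joint shoe below 0.0046 m); the robot touches nothing.
It fails at once if the fence is pushed with more than 25 N (contact force between fence and anything else above 25 N).
It fails at once if the shoe is forced back more than 6.5 mm (value of joint shoe above 0.0065 m).
It fails at once if the thickest leaf is put into the gap (x of leaf20 in the frame of fence between -0.02 and 0.02 m and y of leaf20 in the frame of fence between -0.025 and 0 m and height (world z) of leaf20 below 0.042 m).
It fails at once if a bystander is moved more than 30 mm (distance of any of tape, jar, driver, spanner, offcut, mug from where it was at the start of the episode above 0.03 m).
It also fails if it takes over 72 s, if anything falls off the work surface, if the arm or the gripper's body presses on something with over 40 N, if the wrist force passes 120 N, or if a joint passes its speed limit or range.

### The arm

A 6-joint arm with a two-finger parallel gripper is mounted at the origin on the work surface. World frame = base frame: x ahead of the robot, y to its left, z up, the work surface at z = 0. Lengths are in m, angles in rad, forces in N, time in s.
With the tool pointing down it reaches from about 0.325 to 0.85 m from the base axis. Payload 4.4 kg.
Tool frame: the origin (TCP) lies on the mounting face of the last link; the fingertips stand 199 mm ahead of it and the grasp point (between the pads) lies 180 mm ahead of it (tcp_to_tips is the distance from the TCP to the fingertips, in m); z points along the fingers, y is the line along which they close (so a half turn about z gives the same grasp; the last joint's range is limited). The gripper opens to 94 mm and grips with 3 to 60 N. Pads are 16 mm wide; open, the fingers measure 119 mm over their backs; the gripper's body (75 mm by 177 mm) begins 78 mm behind the grasp point.
Start: joints at [1.187, 0.207, 1.542, -0, 1.393, -0.15], TCP at [0.133, 0.559, 0.405] pointing down, gripper open.
Joint ranges: [-2.73, 2.73], [-0.86, 2.22], [0.23, 2.46], [-1.11, 4.25], [0.08, 2.63], [-2.82, 2.82]. Speed limits (rad/s): [2.79, 2.79, 3.14, 3.14, 3.14, 3.14].

### API

Orientations are given as [roll, pitch, yaw] about the fixed x, y, z axes, in that order (R = Rz(yaw) Ry(pitch) Rx(roll)).
In Python, from workcell import * gives the robot as it stands. Calls block until the motion is done:
- movep(position, orientation): joint-space move of the TCP to a pose.
- movel(position, attitude=None, feed=0.15): straight line of the TCP; attitude=None keeps the orientation; feed is the mean speed in m/s.
- move_j(angles): joint-space move.
- gripper_to(opening, squeeze=None): finger opening in m; squeeze is the grip in N (None keeps the last); returns when the fingers have stopped.
- pause(seconds).
- ik(position, orientation): joint angles nearest the present ones, or None.
- get_image(name): name is "scene" or "top"; returns a dict with "frame" (420x560x3 uint8, blue, green, red), "z_map" (420x560 float32, m along the optical axis (not along the pixel's ray), 0 where there is no reading), "camera_matrix" (3x3 intrinsics, pixels), "eye" and "attitude" of the camera in the world. Camera axes: x right, y down, z forward; pixel columns grow to the right and rows downward; lengths in m; the calibration is good to about 2 mm. A picture is of the moment at which its call begins.
A pose or a line that the arm cannot do raises MotionError and nothing moves.
- job_done(): hands the job in; it is judged then, once.
Readings, each from a call of its own:
- get_time_s(): time.
- get_joint_positions(): joint angles.
- get_dq(): joint speeds.
- get_joint_efforts(): joint torques, N m.
- get_ee_pos(): TCP position.
- get_ee_rot(): TCP orientation.
- get_wrist_force(): force on the tool from outside, world axes, zero at the start.
- get_torque(): the same for the moment, N m.
- get_finger_gap(): finger opening in m.
- get_gripper_force(): force on a finger pad.
Only numpy, scipy, OpenCV 4.12 (cv2) and the standard library are available. Lean on these libraries where they do the work, as an engineer would, in place of code of your own. Each camera call takes 0.05 s, during which the arm holds its last target. There are 200 camera calls.

## Working session

There is one attempt and no reset: what is moved stays moved. The work goes in short steps, each a Python script; the robot and the scene stay as the last script left them, time stands still between calls to the robot, and variables do not carry over. Pictures are saved under pics/ and viewed, at most 10 in all, crops included, and the job is handed in when it is done.

```bash
mkdir -p pics; ls; python3 - <<'E'
from workcell import *
import cv2,numpy as np
for n in("scene","top"):
    d=get_image(n); cv2.imwrite(f"pics/{n}0.png",d["frame"]); np.savez(f"{n}0.npz",**d)
    print(n,d["camera_matrix"],d["eye"],d["attitude"],(d["z_map"]>0).mean())
print(get_time_s(),get_ee_rot(),get_wrist_force())
E
```

```text
pics
scene [[488.8537629    0.         279.83603727]
 [  0.         488.8537629  206.73463723]
 [  0.           0.           1.        ]] [1.16177982 0.78212463 0.84286543] [-2.24539495 -0.00757459  2.51373417] 0.995875850340136
top [[537.6310412    0.         281.63756266]
 [  0.         537.6310412  206.72092715]
 [  0.           0.           1.        ]] [ 0.36085532 -0.01920441  1.79929499] [-3.03093956e+00 -1.41421866e-03 -1.55185138e+00] 0.996062925170068
0.1 [-3.13957739e+00 -2.92071540e-04  2.90780036e+00] [-0.28756387  0.85313746  0.49579706]
```

View pics/scene0.png

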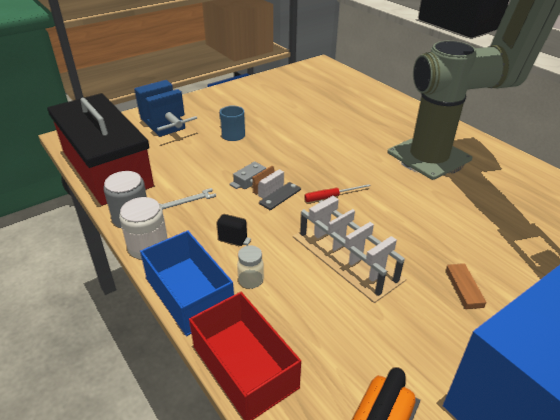

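View pics/top0.png

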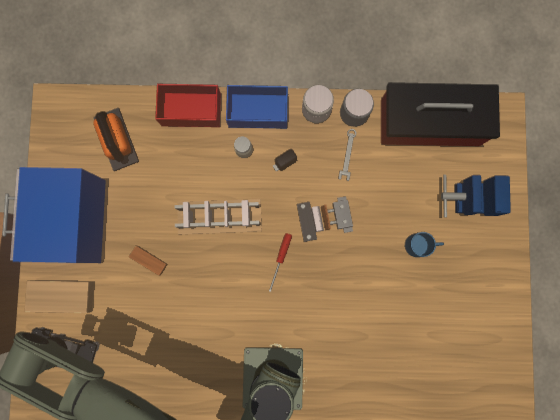

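The scene view shows the rack with its four leaves at about (350,240) and the fence and shoe at about (265,180). The top view shows the rack at (218,215), with leaves at columns 185, 208, 227 and 246, and the fence and shoe at (325,217). Next I'll take positions from the depth map and enlarge these areas.

```bash
cat > h.py <<'E'
import numpy as np,cv2
from scipy.spatial.transform import Rotation as Ro
def cloud(d):
    K=d["camera_matrix"];z=d["z_map"];v,u=np.indices(z.shape)
    p=np.stack([(u-K[0,2])/K[0,0]*z,(v-K[1,2])/K[1,1]*z,z],-1)
    return p@Ro.from_euler("xyz",d["attitude"]).as_matrix().T+d["eye"]
E
python3 - <<'E'
from h import *
np.set_printoptions(precision=4,suppress=True,linewidth=150)
T=np.load("top0.npz");S=np.load("scene0.npz")
for n,d in(("top",T),("scene",S)):
    P=cloud(d)
    b=P[(P[...,2]<.02)&(P[...,2]>-.02)&(abs(P[...,0]-.5)<.2)&(abs(P[...,1])<.3)]; print(n,"bench z",np.median(b[:,2]),b[:,2].std())
    m=((P[...,2]>.096)&(P[...,2]<.125)&(P[...,0]>.3)&(P[...,0]<.75)&(P[...,1]>-.05)&(P[...,1]<.4)).astype(np.uint8)
    k,l,s,c=cv2.connectedComponentsWithStats(m)
    for i in range(1,k):
        q=P[l==i]
        if len(q)>15:
            r=cv2.minAreaRect((q[:,:2]*1000).astype(np.float32)); print(c[i],len(q),q.mean(0),np.percentile(q[:,2],[5,50,95]),r)
    # blocks at fence
    m=((P[...,2]>.045)&(P[...,2]<.075)&(P[...,0]>.4)&(P[...,0]<.7)&(P[...,1]>-.35)&(P[...,1]<.02)).astype(np.uint8)
    k,l,s,c=cv2.connectedComponentsWithStats(m)
    for i in range(1,k):
        q=P[l==i]
        if len(q)>15:
            r=cv2.minAreaRect((q[:,:2]*1000).astype(np.float32)); print(" F",c[i],len(q),q.mean(0),r,d["frame"][l==i].mean(0))
a=cv2.resize(T["frame"][185:250,165:365],None,fx=4,fy=4,interpolation=cv2.INTER_CUBIC)
b=cv2.resize(S["frame"][155:295,220:420],None,fx=4,fy=4,interpolation=cv2.INTER_CUBIC)
cv2.imwrite("pics/c1.png",a);cv2.imwrite("pics/c2.png",b)
E
```

```text
top bench z 0.0006070235690546211 0.005069097178123022
[206.367  212.5046] 109 [0.5258 0.2193 0.1092] [0.1013 0.109  0.1172] ((524.33984375, 220.30648803710938), (77.17880249023438, 13.74346923828125), 3.548614501953125)
[225.2368 213.1316] 76 [0.5249 0.1597 0.1088] [0.0992 0.1098 0.1161] ((524.7578735351562, 159.8505096435547), (79.0760726928711, 8.81668472290039), 3.934966802597046)
[244.645  212.7101] 169 [0.5273 0.0984 0.1101] [0.1021 0.1106 0.1177] ((528.9342041015625, 98.6799087524414), (80.12669372558594, 20.14825439453125), 3.8732752799987793)
[185.4899 214.2081] 149 [0.5191 0.285  0.1095] [0.1028 0.1092 0.1165] ((519.7295532226562, 285.075439453125), (77.42350769042969, 18.632980346679688), 3.7532553672790527)
 F [281.5682 164.5227] 44 [ 0.693  -0.0151  0.0626] ((692.0116577148438, -18.327903747558594), (15.428682327270508, 36.25741195678711), 2.2715466022491455) [46.2273 55.7045 66.8182]
 F [326.3218 216.4483] 87 [ 0.5257 -0.1643  0.0534] ((526.8389892578125, -164.0805206298828), (80.47022247314453, 13.177971839904785), 9.894801139831543) [ 53.6552  81.6552 119.3908]
 F [31
[... 586 characters left out ...]
 232.2857] 252 [0.5258 0.2194 0.1072] [0.0975 0.1093 0.113 ] ((522.9512939453125, 216.92770385742188), (81.38115692138672, 15.856664657592773), 4.3175435066223145)
[380.7524 247.6082] 319 [0.5215 0.2851 0.1079] [0.0978 0.11   0.1128] ((517.3953247070312, 282.2841491699219), (83.21691131591797, 18.824548721313477), 4.1924309730529785)
 F [267.5805 175.7812] 329 [ 0.523  -0.1462  0.0532] ((521.6290283203125, -150.60452270507812), (86.57486724853516, 55.95686721801758), 11.012051582336426) [119.2857 136.3313 157.848 ]
 F [241.85   221.4333] 60 [ 0.6935 -0.0123  0.0617] ((691.463623046875, -19.049644470214844), (42.22665023803711, 15.702935218811035), 88.39733123779297) [41.6667 47.5667 51.4667]
```

View pics/c1.png

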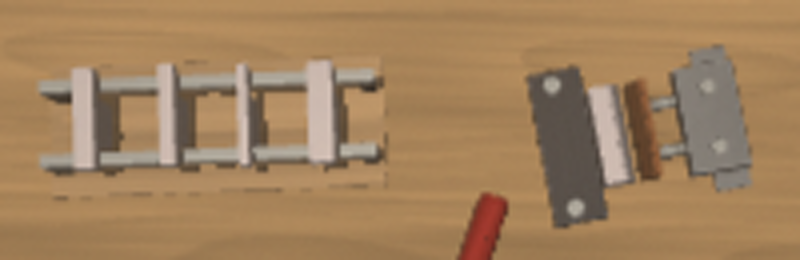

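View pics/c2.png

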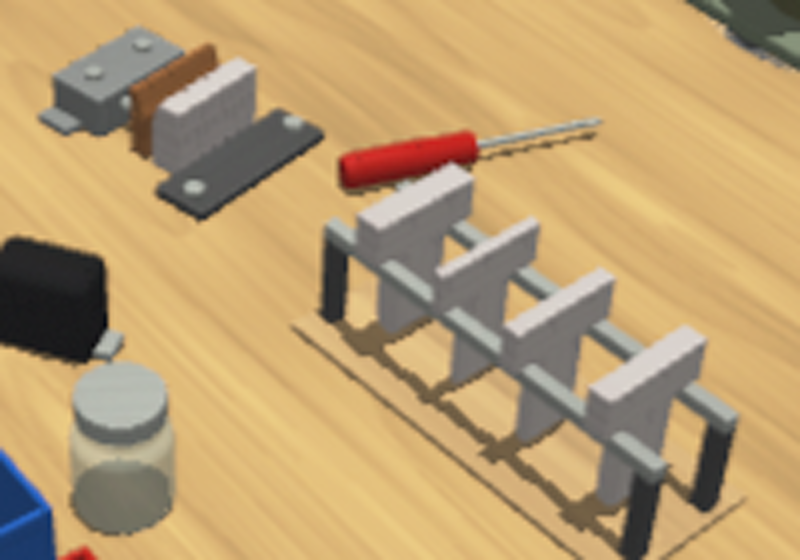

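The crops show the leaves in y order. From the left of the top view they are leaf16 (y≈0.285), leaf12 (0.220), leaf8 (0.159) and leaf20 (0.098). The fence is the light block at crop 1 (610,135) and the shoe is the brown block at (643,130), with the foot on the +y side. I'll get the fence face and gap from rectified edge profiles.

```bash
cat >> h.py <<'E'
def patch(d,c,yaw,z,hx,hy,s=.0005):
    """image of plane z in a frame at c,yaw: rows=local y (descending index=-hy first), cols=local x"""
    xs=np.arange(-hx,hx,s);ys=np.arange(-hy,hy,s);X,Y=np.meshgrid(xs,ys)
    p=np.stack([c[0]+np.cos(yaw)*X-np.sin(yaw)*Y,c[1]+np.sin(yaw)*X+np.cos(yaw)*Y,np.full_like(X,z)],-1)
    q=(p-d["eye"])@Ro.from_euler("xyz",d["attitude"]).as_matrix()
    uv=q@d["camera_matrix"].T
    return cv2.remap(d["frame"],(uv[...,0]/uv[...,2]).astype(np.float32),(uv[...,1]/uv[...,2]).astype(np.float32),cv2.INTER_CUBIC),ys,xs
E
python3 - <<'E'
from h import *
np.set_printoptions(precision=1,suppress=True,linewidth=200)
T=np.load("top0.npz");S=np.load("scene0.npz")
c=(.5215,-.149)
for n,d in(("T",T),("S",S)):
  for yaw in(.15,.18,.21):   # sharpest profile = right yaw
    im,ys,xs=patch(d,c,yaw,.055,.03,.04)
    pr=im.astype(float).mean(1); g=np.gradient(pr[:,0]); print(n,yaw,"sharp",(g**2).sum())
  im,ys,xs=patch(d,c,.185,.055,.03,.04); pr=im.mean(1)
  for i in range(0,len(ys),2): print("%.0f:%d/%d"%(ys[i]*1e3,pr[i,0],pr[i,2]),end=" ")
  print()
  im,ys,xs=patch(d,c,.185,.055,.06,.04)
  a=im[(ys>.018)&(ys<.024)].mean(0); print("along x fence top",[(int(x*1e3),int(v)) for x,v in zip(xs[::4],a[::4,0]) if abs(abs(x)-.04)<.012])
E
```

```text
T 0.15 sharp 1576.7497569444442
T 0.18 sharp 1747.3051909722221
T 0.21 sharp 1801.1183159722223
-40:88/137 -39:91/147 -38:93/151 -37:93/151 -36:94/151 -35:95/153 -34:96/154 -33:97/155 -32:97/153 -31:96/152 -30:96/150 -29:95/148 -28:94/147 -27:93/146 -26:92/146 -25:90/145 -24:87/144 -23:83/144 -22:76/144 -21:69/144 -20:63/142 -19:59/139 -18:56/133 -17:53/125 -16:51/117 -15:49/110 -14:46/103 -13:45/98 -12:43/95 -11:43/94 -10:43/95 -9:43/95 -8:43/94 -7:42/92 -6:42/89 -5:43/88 -4:46/92 -3:53/104 -2:63/121 -1:74/139 0:82/148 1:88/145 2:89/133 3:90/120 4:93/114 5:100/117 6:110/129 7:123/145 8:136/160 9:148/174 10:158/185 11:166/193 12:171/199 13:175/203 14:176/205 15:176/204 16:175/204 17:175/204 18:175/204 19:175/204 20:176/204 21:176/204 22:175/204 23:171/199 24:159/185 25:139/163 26:115/136 27:91/110 28:74/92 29:67/85 30:68/84 31:70/87 32:73/89 33:74/90 34:73/89 35:73/89 36:73/89 37:73/89 38:73/89 39:73/89 
along x fence top [(-51, 92), (-49, 92), (-47, 92), (-45, 89), (-43, 86), (-41, 88), (-39, 112), (-37, 149), (-35, 171), (-33, 173), (-31, 176), (-29, 177), (28, 175), (30, 174), (32
[... 666 characters left out ...]
/156 3:127/170 4:152/184 5:172/196 6:186/205 7:195/211 8:201/215 9:204/217 10:206/218 11:206/218 12:206/218 13:206/218 14:206/218 15:206/218 16:207/219 17:208/220 18:207/220 19:204/217 20:197/210 21:186/198 22:171/182 23:154/165 24:138/148 25:126/134 26:117/124 27:111/118 28:109/115 29:109/115 30:109/115 31:109/115 32:109/115 33:109/116 34:109/117 35:110/119 36:110/121 37:111/123 38:111/125 39:111/126 
along x fence top [(-51, 115), (-49, 114), (-47, 115), (-45, 122), (-43, 139), (-41, 158), (-39, 170), (-37, 179), (-35, 180), (-33, 175), (-31, 169), (-29, 170), (28, 194), (30, 196), (32, 189), (34, 179), (36, 161), (38, 136), (40, 116), (42, 107), (44, 105), (46, 105), (48, 105), (50, 105)]
```

The gap estimate is about 9 mm and the fence yaw about 0.2. Now I'll pick leaf8 and hold it above the gap.

```bash
cat >> h.py <<'E'
from workcell import *
import time
RY=.055; H=.268; PI=np.pi
def att(y): return [PI,0,PI+y]
def wf(n=8):
    a=[]
    for _ in range(n): a.append(get_wrist_force()); pause(.01)
    return np.mean(a,0)
def pick(x,y,t):
    movep([x,y,.40],att(RY)); gripper_to(.045)
    movel([x,y,.010+H],feed=.2); gripper_to(0,20)
    print("gap",get_finger_gap(),get_gripper_force(),get_time_s())
    movel([x,y,.135+H],feed=.2)
E
python3 - <<'E'
from h import *
np.set_printoptions(precision=4,suppress=True,linewidth=150)
for n in("top","scene"):
    d=np.load(n+"0.npz"); im,ys,xs=patch(d,(.5215,-.149),.2,.055,.025,.04); b=im[...,0].astype(float)
    k=(ys>-.004)&(ys<.015); th=110 if n=="top" else 127
    e=[ys[k][np.argmax(b[k,j]>th)] for j in range(len(xs))]
    print(n,"yaw",.2+np.polyfit(xs,e,1)[0],"edge",np.mean(e))
pick(.5245,.1585,8)
f0=wf();print("held",f0)
yaw=.2;c=np.array([.5215,-.149])+(-.0045)*np.array([-np.sin(yaw),np.cos(yaw)])
movep([*c,.135+H],att(yaw)); movel([*c,.07+H]); print("tcp",get_ee_pos(),wf(),get_time_s())
for n in("scene","top"):
    d=get_image(n); cv2.imwrite(f"pics/{n}1.png",d["frame"]); np.savez(f"{n}1.npz",**d)
s=np.load("scene1.npz")["frame"][90:230,170:370]
cv2.imwrite("pics/c3.png",cv2.resize(s,None,fx=4,fy=4,interpolation=cv2.INTER_CUBIC))
E
```

```text
top yaw 0.19738973897389744 edge 0.0062450000000000404
scene yaw 0.2101890189018902 edge 0.0034500000000000385
gap 0.008150235251730044 19.99619792215526 4.425
held [-0.0629 -0.2347 -0.9826]
tcp [ 0.5228 -0.1528  0.3384] [ 0.3051 -0.0876 -0.4038] 7.1083
```

View pics/c3.png

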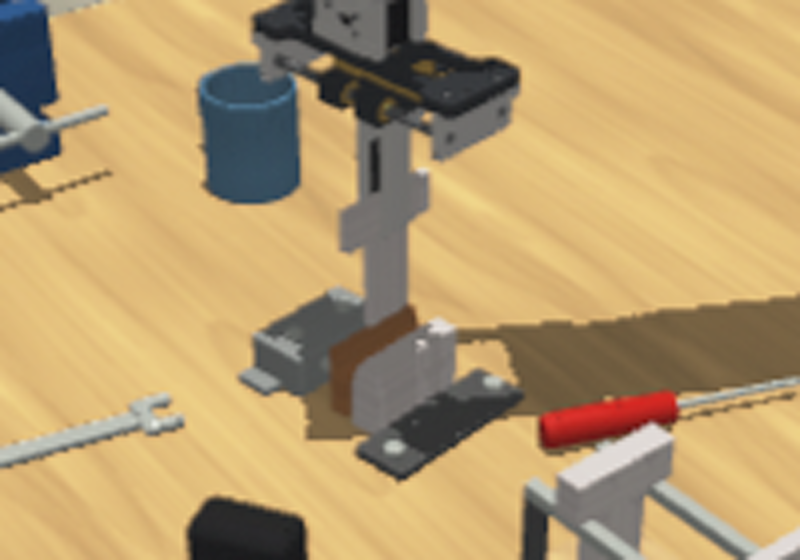

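The picture shows leaf8 held upright with its blade directly over the gap; the nose is near crop (385,315), above the slot between the shoe and the fence. I'll check the relative y offset using depth from the same view.

```bash
python3 - <<'E'
from h import *
np.set_printoptions(precision=4,suppress=True,linewidth=150)
yaw=.203;c=np.array([.5215,-.149]);R=np.array([[np.cos(yaw),-np.sin(yaw)],[np.sin(yaw),np.cos(yaw)]])
p=np.array(get_ee_pos()[:2]);print("tcp local",(p-c)@R)
d=np.load("scene1.npz");P=cloud(d);L=(P[...,:2]-c)@R;z=P[...,2]
def st(n,m): q=L[m];print(n,m.sum(),np.median(q,0),q[:,1].std(),"slope",np.polyfit(q[:,0],q[:,1],1)[0])
st("blade+y face",(abs(L[...,0])<.014)&(z>.075)&(z<.135)&(abs(L[...,1])<.015))
st("head",(abs(abs(L[...,0])-.03)<.008)&(z>.145)&(z<.165)&(abs(L[...,1])<.015))
st("fence back",(abs(L[...,0])<.035)&(z>.015)&(z<.05)&(abs(L[...,1]-.022)<.012))
for n in("top","scene"):
    P=cloud(np.load(n+"0.npz"));L=(P[...,:2]-c)@R;z=P[...,2]; m=(abs(L[...,0])<.035)&(z>.015)&(z<.05)&(abs(L[...,1]-.024)<.012)
    if m.sum()>50: st(n+"0 back",m)
d=np.load("top1.npz")
E
```

```text
tcp local [ 0.0006 -0.0047]
blade+y face 128 [ 0.0007 -0.0031] 0.0015701770555947812 slope -0.013115967859146203
head 52 [-0.     -0.0038] 0.002658233683803116 slope -0.01820356113766359
fence back 171 [0.0018 0.0225] 0.0016912531088729451 slope -0.003148490786334934
scene0 back 170 [0.0007 0.0226] 0.001806900115294432 slope -0.003548239844783006
```

Relative to the gripper, the fence face is at local y ≈ -1.0 mm and the shoe face at about -9.5 mm, so the gap is around 8.5 mm. I'll insert leaf8 in steps with force feedback and then probe the play.

```bash
cat >> h.py <<'E'
YAW=.203;C=np.array([.5215,-.149]);RF=np.array([[np.cos(YAW),-np.sin(YAW)],[np.sin(YAW),np.cos(YAW)]])
def go(ly,nz,feed=.06,lx=.001): movel([*(C+RF@[lx,ly]),nz+H],att(YAW),feed=feed)
def lf(f0,n=8):
    f=wf(n)-f0; return np.array([*(f[:2]@RF),f[2]])
def insert(ly,zs,f0):
    """step down, giving way sideways to wrist force"""
    for nz in zs:
        go(ly,nz); f=lf(f0); k=0
        while abs(f[1])>2.5 and k<5:
            ly+=.0005*np.sign(f[1]); go(ly,nz); f=lf(f0); k+=1
        print("nz %.3f ly %.4f f"%(nz,ly),f.round(2),"k",k,"t",round(get_time_s(),1))
        if f[2]>16: print("STOP");break
    return ly
def probe(ly,nz,f0,lim=3.0,st=.0005,mx=.003):
    r=[]
    for s in(1,-1):
        for i in range(int(mx/st)+1):
            y=ly+s*i*st; go(y,nz); f=lf(f0,6); print("  %.4f %.2f %.2f"%(y,f[1],f[2]))
            if -s*f[1]>lim: break
        r.append(y); go(ly,nz)
    return r
E
python3 - <<'E'
from h import *
go(-.0055,.07); f0=wf(20); np.save("f0.npy",f0); print(f0)
ly=insert(-.0055,[.055,.045,.038,.033,.026,.020],f0)
print(probe(ly,.020,f0),get_time_s())
E
```

```text
[ 0.05114008 -0.05708181 -0.71468531]
nz 0.055 ly -0.0055 f [-0.06  0.12 -0.33] k 0 t 8.1
nz 0.045 ly -0.0055 f [-0.    0.13  0.1 ] k 0 t 8.5
nz 0.038 ly -0.0055 f [-0.41 -0.23  0.06] k 0 t 8.8
nz 0.033 ly -0.0045 f [1.21 2.01 0.53] k 2 t 9.8
nz 0.026 ly -0.0045 f [ 2.   -0.11 -1.7 ] k 0 t 10.1
nz 0.020 ly -0.0045 f [ 2.49 -1.01 -2.83] k 0 t 10.4
  -0.0045 -2.03 -5.92
  -0.0040 -4.47 -7.86
  -0.0045 -3.98 -8.17
  -0.0050 -3.23 -7.36
  -0.0055 -1.14 -5.72
  -0.0060 1.62 -3.82
  -0.0065 4.23 -1.39
[np.float64(-0.003999999999999998), np.float64(-0.006499999999999999)] 13.0083
```

There is no clear dead zone, so this could be a bind or a slight wedge from tilt. I'll centre the leaf, lower it near the bench, and release it to see whether it stays up or drops.

```bash
python3 - <<'E'
from h import *
np.set_printoptions(precision=4,suppress=True,linewidth=150)
f0=np.load("f0.npy")
go(-.0057,.02); print(lf(f0),get_ee_pos()[2]-H,get_torque())
for nz in(.017,.014,.012): go(-.0057,nz,.03); print(nz,lf(f0),get_ee_pos()[2]-H)
a=get_image("scene"); gripper_to(.03); pause(.3); b=get_image("scene")
print("open",wf(),(np.array(get_ee_pos()[:2])-C)@RF)
np.savez("sa.npz",**a);np.savez("sb.npz",**b)
s=np.hstack([cv2.resize(x["frame"][120:220,210:310],None,fx=4,fy=4,interpolation=cv2.INTER_CUBIC) for x in(a,b)])
cv2.imwrite("pics/c4.png",s)
for d in(a,b):
    P=cloud(d);L=(P[...,:2]-C)@RF;m=(abs(abs(L[...,0])-.026)<.012)&(abs(L[...,1]+.006)<.015)&(P[...,2]>.065)&(P[...,2]<.13)
    print(m.sum(),np.percentile(P[m][:,2],[2,5,50,95,98]),np.median(L[m],0))
E
```

```text
[ 0.0705  3.6629 -0.5986] 0.02000455718069616 [1.1136 0.2105 0.0138]
0.017 [0.4833 4.7986 0.6621] 0.017154415447923954
0.014 [1.5017 4.6414 0.5125] 0.013909944636189275
0.012 [1.3328 4.7837 0.8918] 0.011901493990658096
open [-0.1023 -0.284   0.3355] [ 0.001  -0.0057]
140 [0.0685 0.0711 0.0967 0.1138 0.1148] [ 0.0181 -0.0048]
103 [0.0674 0.0733 0.0995 0.1135 0.1142] [ 0.0239 -0.0036]
```

View pics/c4.png

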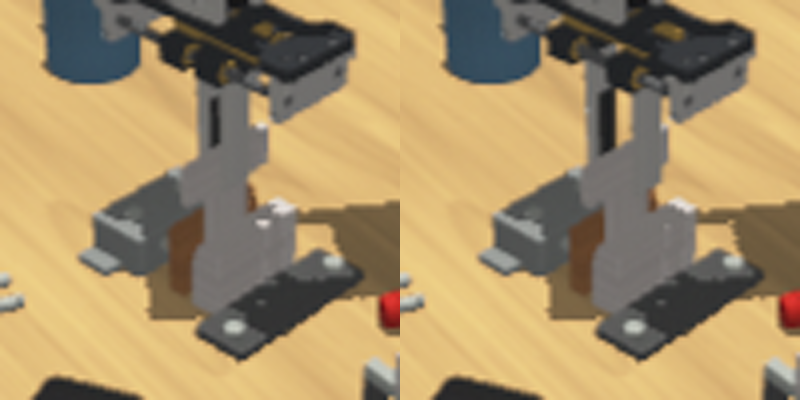

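After release the leaf did not drop. The head top stays at z≈0.1135 and the head's left corner stays near (183,178) in both halves, which points to a bind. As a check before committing, I'll measure the shoe's shift from its brown end face against the first picture.

```bash
python3 - <<'E'
from h import *
A=np.load("scene0.npz");B=np.load("sb.npz");T0=np.load("top0.npz");T1=get_image("top");np.savez("tb.npz",**T1)
def prof(d,z,x0,x1):
    im,ys,xs=patch(d,C+RF@[(x0+x1)/2,-.012],YAW,z,(x1-x0)/2,.03)
    h=cv2.cvtColor(im,cv2.COLOR_BGR2HSV).astype(int); b=im.astype(float)
    return (b[...,2]/(b[...,0]+1)).mean(1),ys-.012
for n,a,b,z,x0,x1 in(("scene",A,B,.045,.030,.042),("scene",A,B,.025,.03,.042),("top",T0,T1,.055,.030,.038),("top",T0,T1,.055,-.036,-.03)):
    for d in(a,b):
        r,ys=prof(d,z,x0,x1); print(n,z,x0," ".join("%d:%.1f"%(y*1e3,v) for y,v in zip(ys[::3],r[::3])))
E
```

```text
scene 0.045 0.03 -41:1.0 -40:1.0 -38:1.0 -37:1.0 -35:1.0 -34:1.0 -32:1.0 -31:1.1 -29:1.2 -28:1.3 -26:1.4 -25:1.5 -23:1.6 -22:1.7 -20:1.9 -19:2.0 -17:2.1 -16:2.2 -14:2.3 -13:2.4 -11:2.4 -10:2.4 -8:2.4 -7:2.4 -5:2.3 -4:2.1 -2:1.9 -1:1.6 0:1.4 1:1.2 3:1.1 4:1.1 6:1.1 7:1.0 9:1.0 10:1.1 12:1.1 13:1.0 15:1.0 16:1.0
scene 0.045 0.03 -41:1.0 -40:1.0 -38:1.0 -37:1.0 -35:1.0 -34:1.0 -32:1.0 -31:1.1 -29:1.2 -28:1.3 -26:1.4 -25:1.6 -23:1.7 -22:1.9 -20:2.0 -19:2.1 -17:2.2 -16:2.3 -14:2.2 -13:2.2 -11:2.2 -10:2.2 -8:2.3 -7:2.3 -5:2.2 -4:2.0 -2:1.8 -1:1.5 0:1.3 1:1.2 3:1.1 4:1.1 6:1.1 7:1.0 9:1.0 10:1.0 12:1.0 13:1.0 15:1.0 16:1.1
scene 0.025 0.03 -41:1.0 -40:1.0 -38:1.0 -37:1.0 -35:1.0 -34:1.0 -32:1.0 -31:1.1 -29:1.2 -28:1.4 -26:1.6 -25:1.8 -23:2.0 -22:2.1 -20:2.1 -19:2.1 -17:2.2 -16:2.2 -14:2.2 -13:2.2 -11:2.1 -10:2.1 -8:1.9 -7:1.8 -5:1.7 -4:1.5 -2:1.4 -1:1.2 0:1.1 1:1.1 3:1.1 4:1.1 6:1.0 7:1.0 9:1.0 10:1.0 12:1.0 13:1.1 15:1.1 16:1.1
scene 0.025 0.03 -41:1.0 -40:1.0 -38:1.0 -37:1.0 -35:1.0 -34:1.0 -32:1.0 -31:1.1 -29:1.3 -28:1.4 -26:1.7 -25:1.8 -23:2.0 -22:2.1 -20:2.1 -19:2.2 -17:2.2 -16:2.2 -14
[... 691 characters left out ...]
0:1.2 1:1.3 3:1.3 4:1.2 6:1.2 7:1.2 9:1.3 10:1.3 12:1.3 13:1.3 15:1.3 16:1.3
top 0.055 -0.036 -41:1.6 -40:1.8 -38:1.9 -37:1.9 -35:1.9 -34:1.9 -32:1.9 -31:1.9 -29:1.9 -28:1.9 -26:1.9 -25:1.9 -23:1.9 -22:2.0 -20:2.1 -19:2.3 -17:2.4 -16:2.3 -14:2.2 -13:2.2 -11:2.1 -10:2.1 -8:2.2 -7:2.2 -5:2.1 -4:1.9 -2:1.9 -1:1.8 0:1.7 1:1.6 3:1.4 4:1.2 6:1.1 7:1.2 9:1.2 10:1.2 12:1.2 13:1.2 15:1.2 16:1.2
top 0.055 -0.036 -41:1.5 -40:1.7 -38:1.8 -37:1.8 -35:1.8 -34:1.8 -32:1.8 -31:1.8 -29:1.8 -28:1.8 -26:1.8 -25:1.8 -23:1.8 -22:1.9 -20:1.9 -19:2.0 -17:1.9 -16:1.7 -14:1.5 -13:1.3 -11:1.2 -10:1.1 -8:1.1 -7:1.2 -5:1.2 -4:1.2 -2:1.4 -1:1.6 0:1.7 1:1.5 3:1.4 4:1.2 6:1.1 7:1.1 9:1.1 10:1.1 12:1.1 13:1.1 15:1.1 16:1.1
```

The shoe shift is at most about 0.5 mm, so I need one more unambiguous test. I'll re-grip with zero side load and measure the vertical drag both ways, since a loose leaf has none.

```bash
python3 - <<'E'
from h import *
np.set_printoptions(precision=2,suppress=True,linewidth=150)
B=np.load("sb.npz");P=cloud(B);L=(P[...,:2]-C)@RF
m=(L[...,0]>.016)&(L[...,0]<.045)&(abs(L[...,1]+.006)<.02)&(P[...,2]>.06)&(P[...,2]<.13);print("hist z",np.histogram(P[m][:,2],np.arange(.06,.131,.005)))
e0=wf(20); ly=-.005; go(ly,.012); gripper_to(0,20); w=np.array([0,0,-.9]); f0=e0+w
f=lf(f0); print("closed",f)
for _ in range(6):
    if abs(f[1])<.7: break
    ly+=f[1]/5e3*.8; go(ly,.012); f=lf(f0); print(" ly %.4f"%ly,f)
for nz in(.013,.014,.015,.014,.013,.012,.011): go(ly,nz,.02); print(nz,lf(f0))
print(get_time_s())
E
```

```text
hist z (array([ 3,  2,  3,  1,  5, 14, 12, 11, 15, 11, 20,  1,  0,  0]), array([0.06, 0.07, 0.07, 0.08, 0.08, 0.09, 0.09, 0.1 , 0.1 , 0.11, 0.11, 0.12, 0.12, 0.13, 0.13]))
closed [0.15 0.15 0.73]
0.013 [ 0.97 -1.   -4.57]
0.014 [ 0.7  -1.05 -6.25]
0.015 [-0.61 -1.02 -5.1 ]
0.014 [-3.36  0.73  2.64]
0.013 [-1.78  1.7   3.73]
0.012 [-0.08  2.61  3.34]
0.011 [1.64 2.64 2.61]
18.525
```

The drag is a clear ±4–5 N at near-zero side load, and the leaf held itself when released, so leaf8 is the snug one. I'll push it down to the bench and release.

```bash
python3 - <<'E'
from h import *
np.set_printoptions(precision=4,suppress=True,linewidth=150)
f0=np.load("f0.npy"); ly=-.005
for nz in(.008,.005,.003,.0015,.0005,-.0005,-.0015):
    go(ly,nz,.03); f=lf(f0); print(nz,f,get_ee_pos()[2]-H)
    if f[2]>9: break
gripper_to(.04); pause(.2); go(ly,.13,.15); pause(.2)
p=get_ee_pos(); movep([p[0]-.1,p[1]+.25,.45],att(YAW))
d=get_image("scene");P=cloud(d);L=(P[...,:2]-C)@RF
m=(abs(L[...,0])<.045)&(abs(L[...,1]+.006)<.02)&(P[...,2]>.062)&(P[...,2]<.13);print(m.sum(),np.percentile(P[m][:,2],[50,90,95,99]),np.median(L[m],0))
cv2.imwrite("pics/c5.png",cv2.resize(d["frame"][120:280,210:410],None,fx=3,fy=3,interpolation=cv2.INTER_CUBIC)); print(get_time_s())
E
```

```text
0.008 [ 1.7809  2.3408 -0.1826] 0.007532148814694439
0.005 [ 1.5107  1.9329 -0.6587] 0.004501816388212898
0.003 [0.7328 2.227  0.7335] 0.0028014231747341967
0.0015 [-0.0901  2.3322  2.1536] 0.0014545456107703525
0.0005 [-0.7953  2.387   2.7808] 0.0004960613568919525
-0.0005 [-1.4634  3.6137  7.1192] 0.00031461757000295076
-0.0015 [-2.6197  4.4858 12.2389] 0.00025464469981467674
272 [0.0873 0.1014 0.1021 0.1031] [ 0.0028 -0.004 ]
23.9667
```

View pics/c5.png

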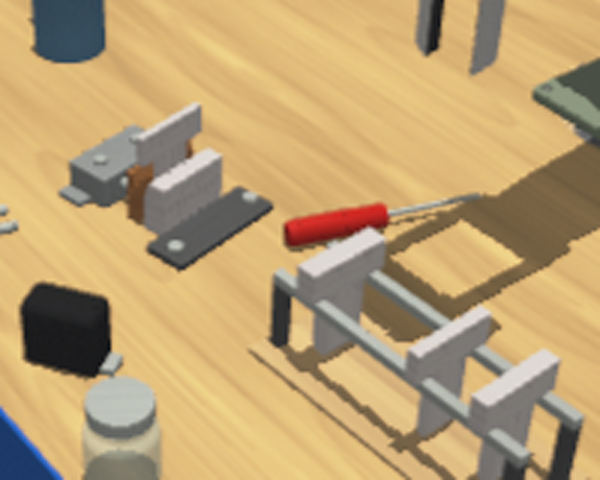

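Leaf8 stands upright in the gap, with its head at about (168,125) in the crop and its top at z≈0.10. The other three hang on the rack. With the arm clear, I'll check the shoe shift once more before handing in.

```bash
python3 - <<'E'
from h import *
for n,z in(("top",.055),("scene",.03)):
    A=np.load(n+"0.npz");B=get_image(n)
    x0,x1=(-.03,.03) if n=="top" else (.034,.042)
    R=[]
    for d in(A,B):
        im,ys,xs=patch(d,C+RF@[(x0+x1)/2,-.022],YAW,z,(x1-x0)/2,.02)
        R.append(im.astype(float).mean(1))
    ys=(ys-.022)*1e3
    for a,b,y in zip(R[0][::2],R[1][::2],ys[::2]): print("%d:%d/%d,%d/%d"%(y,a[0],a[2],b[0],b[2]),end="  ")
    print()
E
```

```text
-41:74/107,76/110  -40:82/123,84/126  -39:88/138,90/141  -38:92/147,94/151  -37:93/151,95/154  -36:93/151,96/155  -35:94/151,96/155  -34:95/153,98/156  -33:96/154,99/158  -32:97/154,100/158  -31:97/154,99/158  -30:96/152,99/156  -29:95/150,98/154  -28:95/148,97/152  -27:94/147,96/150  -26:93/146,95/149  -25:92/146,94/149  -24:90/145,91/148  -23:88/145,87/148  -22:83/144,81/148  -21:77/144,74/147  -20:70/144,66/146  -19:63/142,60/143  -18:59/139,56/138  -17:55/133,55/132  -16:53/125,55/125  -15:51/118,61/122  -14:49/110,72/124  -13:46/103,89/134  -12:45/98,113/151  -11:43/95,138/172  -10:43/94,160/191  -9:43/95,174/204  -8:43/95,181/209  -7:43/94,180/208  -6:42/92,173/201  -5:42/89,159/185  -4:43/88,138/162  -3:46/92,113/135  -2:53/103,90/112  
-41:79/78,82/81  -40:79/78,82/81  -39:79/78,83/82  -38:79/78,83/82  -37:80/78,83/82  -36:80/79,83/81  -35:80/79,83/82  -34:80/79,83/82  -33:80/79,83/82  -32:80/79,83/82  -31:79/79,82/82  -30:78/78,81/81  -29:76/78,79/80  -28:74/77,76/80  -27:71/77,73/80  -26:68/78,69/82  -25:65/80,64/85  -24:62/84,60/89  -23:58/89,56/94  -22:55/94,53/99  -21:51/97,51/102  -20:48/98,49/103  -19:45/97,47/102  -18:43/95,44/99  -17:41/93,43/96  -16:40/92,42/95  -15:40/92,41/94  -14:41/91,41/93  -13:41/90,41/93  -12:40/90,40/93  -11:39/89,40/92  -10:39/89,40/92  -9:39/89,40/92  -8:40/89,41/92  -7:42/90,43/92  -6:45/92,47/93  -5:50/93,52/95  -4:56/95,58/97  -3:63/97,65/99  -2:71/99,74/102
```

Both views show the shoe's back edge moved about 0.5–0.9 mm away from the fence. That agrees with the release and drag tests: leaf8 binds.

```bash
python3 -c "
from workcell import *
print(get_time_s(),job_done())"
```

```text
the job is handed in; nothing more can be done
24.0667 None
```

I handed the job in at 24 s, with no verdict shown: leaf8 was the first to bind and stands pushed down to the bench in the gap (shoe back about 0.5–0.9 mm), and leaf12, leaf16 and leaf20 never left the rack.

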